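# Free a bracket from behind an extraction box's guard bars

### The arm

A 7-joint arm with a two-finger parallel gripper is mounted at the origin on the work surface. World frame = base frame: x ahead of the robot, y to its left, z up, the work surface at z = 0. Lengths are in m, angles in rad, forces in N, time in s.
With the tool pointing down it reaches from about 0.35 to 0.9 m from the base axis. Payload 8.1 kg.
Tool frame: the origin (TCP) lies midway between the tips of the shut fingers; the grasp point (between the pads) lies arm.grip_point_offset behind it (arm.grip_point_offset is the distance from the TCP to the grasp point, in m); y points along the fingers, z is the direction in which the jaws open and shut, and the axes are right-handed (so a half turn about y gives the same grasp; the last joint's range is limited). The gripper opens to 92 mm and grips with 3 to 60 N. Pads are 19 mm wide; open, the fingers measure 130 mm over their backs; the gripper's body (75 mm by 190 mm) begins 47 mm behind the grasp point.
Start: joints at [1.215, 0.434, 0.025, 1.573, -0.012, 1.134, -0.075], TCP at [0.156, -0.605, 0.227] pointing down, gripper open.
Joint ranges: [-2.62, 2.62], [-0.44, 2.09], [-1.27, 1.32], [0.08, 2.57], [-1.32, 4.46], [0.12, 2], [-2.74, 2.74]. Speed limits (rad/s): [2.22, 2.22, 3.01, 3.01, 3.14, 3.14, 3.14].

### API

Orientations are given as a rotation vector (axis times angle).
In Python, from cell import arm, get_image, camera_info gives the robot as it stands.
- The arm moves only by the tool carry_out, never from a script. Its argument "steps" is one flat list of numbers, 5 for each row, row after row: the opening, from 0 (shut) to 1 (fully open), then the shift along the world's x, y, z in units of 0.1 m (1.0 is 0.1 m), then the turn about the world's z in units of 45 degrees (1.0 is 45 degrees). In form: [hand, dx, dy, dz, spin, hand, dx, dy, dz, spin, ...]. A call has 1 to 12 rows; each row is the pose to reach, as a shift and turn from the pose commanded when the call began; what a row does not reach only later rows make up. A row lasts 1/10 s, in which the tool goes at most 50 mm and 8.59 degrees, less where a joint would pass 70% of its speed; a pose out of reach is approached as far as the arm can. A call with a number of a shift or a turn outside -1 to 1 is refused whole. A call with a gripper value outside its range is refused whole. The fingers move at their own pace and stop on an object; "grip_force" is the grip in N (left out, the last holds). Time passes only in rows, so rows that repeat a pose let the fingers close. It gives the time, the measured TCP pose, the force and the opening at its end, in the units of the state.
- arm.observe(): the state, without advancing time (a new reading comes with each control period).
- get_image(name): name is "scene" or "top"; returns (picture, depth): 420x560x3 uint8, red, green, blue; 420x560 float32, m along the optical axis (not along the pixel's ray), 0 where there is no reading.
- camera_info(name): a dict with "fovy" (degrees; the focal length in pixels is half the picture's height over the tangent of half this angle, whatever the lens; pixels are square), "cx", "cy" (the principal point, pixels), "R" (3x3) and "t" (3): a world point X has camera coordinates R X + t. Camera axes: x right, y down, z forward; pixel columns grow to the right and rows downward; lengths in m; the calibration is good to about 2 mm. A picture is of the moment at which its call begins. camera_info takes no time and is no camera call.
- arm.sign_off(): hands the job in, once; it reports no verdict.
The state is a dict: "clock": time; "joints": joint angles; "dq": joint speeds; "joint_efforts": joint torques, N m; "position": TCP position; "ee_rot": TCP orientation; "force": force on the tool from outside, world axes, zero at the start; "ft_torque": the same for the moment, N m; "width": opening from 0.0 (shut) to 1.0 (fully open).
Only numpy, scipy, OpenCV 4.12 (cv2) and the standard library are available. Lean on these libraries where they do the work, as an engineer would, in place of code of your own. Each camera call takes 0.05 s, during which the arm holds its last target. There are 200 camera calls.

### The job

A flat brass L-bracket has slipped foot first through the guard bars of the grinding-dust extraction box and is caught there, leaning out, its foot crosswise behind the bars. Turn it so that its foot lies in line with the bars, and draw it out through its gap without forcing it or knocking the box or its light bar. Then lower it, do not drop it, foot down into an empty compartment of the red bin so that it stands there like the finished one, and leave the finished bracket, the tin and the hammer where they are.

Things in the scene. Friction and masses are not known exactly. Their poses are not given: they have to be found in the camera images.
- bracket: Loose flat L-bracket, 8 mm brass, 0.38 kg. Shank 180 x 24 mm; foot 80 x 24 mm, reaching 68 mm to one side of the shank's centre line. Origin: underside of the foot on that line; z up the shank, y along the foot to its tip, x normal to the plate. Starts square to the guard, shank leaning 25 deg towards the robot, foot crosswise (along guard y) on the catch plate; 105 mm of shank stands out.
- guard: Bar grating on the box's sloping front. Origin: middle of its lower edge, in the bars' centre plane, 130 mm above the bench. x up the slope (25 deg) along the bars, y across them, z squarely out, up and towards the robot. 8 mm bars at y = +-22, +-66, +-110 mm: 36 mm gaps, open from x = 22 to 178 mm between 6 mm thick rails. The bracket is in the gap at y = 0, shank resting on the lower rail.
- catch (a point): Point on the catch plate, parallel to the bars and 75 mm behind their centre plane, under the middle gap (guard x = 100, y = 0, z = -75 mm); the space between is empty, 312 mm wide. The front wall closes it at guard x = 0, so the foot has room to swing up the slope (guard +x), not down it. Lift the foot a little and move the shank off the lower rail to turn it.
- box: Green sheet-steel extraction box that carries the guard, fixed: 260 mm deep (x), 320 wide (y), 130 mm high in front, 215 at the back. Origin: centre of its underside; x away from its front, z up.
- light_bar (a point): Middle of the white light bar, 44 mm wide (box x), 16 mm thick, 350 mm long (box y), 350 mm above the bench over the guard, carried at each end (box y = +-168 mm) by a thin arm from a post at the back of the box; part of the box. In the way of a hand that comes straight down, not of one that leans with the bracket.
- bin: Red open parts bin, fixed, 170 mm long (x), 150 wide (y), 85 high; floor, walls and dividers 5 mm. Two full-height dividers along x make three compartments, each 160 x 43 mm, centred at y = -48, 0 and +48 mm; the last holds the finished bracket, two are empty. Origin: centre of its underside, z up. Stands to the left or right of the box.
- finished: Finished bracket, shape and frame as bracket, standing foot down in the bin's compartment at y = +48 mm, leaning a little on the outer wall. Loose; leave it.
- tin: Tin with a blue label, 84 mm diameter, 115 mm high, on the other side from the bin. Origin: centre of its underside. Loose; leave it.
- hammer: Hammer, 260 mm long, 26 mm thick (head 80 mm), lying crosswise on the bench between the robot and the box. Origin: underside, mid-length; x along the handle to the head. Loose; leave it.
There are look-alikes about, which are no part of the job. There is more than one size of the bin; the one meant has the size given above. Leave any black look-alike of the bracket alone.

How it is judged:
On the way, in this order (a step that is already met when the one before it is completed fails the run):
1. the bracket is turned so that its foot lies in line with the bars, the foot still behind or between them (angle between the y axis of bracket and the x axis of guard, either way round below 0.4 rad and z of bracket in the frame of guard below 0 m), for 0.1 s.
2. the bracket is drawn out, its foot clear in front of the bars (z of bracket in the frame of guard above 0.012 m), for 0.1 s.
At the end, for the whole second after the job is handed in: The bracket stands foot down on the floor of one of the two empty compartments of the red bin (its origin within the compartments' outline and less than 20 mm above the bin's underside), its shank within 0.5 rad of upright, at rest and released (x of bracket in the frame of bin between -0.085 and 0.085 m and y of bracket in the frame of bin between -0.072 and 0.024 m and z of bracket in the frame of bin below 0.02 m and angle between bracket's own z axis and vertical below 0.5 rad and linear speed of bracket below 0.02 m/s and angular speed of bracket below 0.2 rad/s); the robot touches nothing.
It fails at once if the bracket is forced against the box or its guard with more than 40 N (contact force between bracket and box above 40 N).
It fails at once if the robot knocks or presses on the box, its guard or its light bar with more than 20 N (contact force between any of the arm, the fingers and box above 20 N).
It fails at once if the bracket is dropped: it falls faster than 0.6 m/s with no finger on it (contact force between the fingers and bracket below 0.5 N and linear speed of bracket above 0.6 m/s).
It fails at once if the finished bracket, the tin or the hammer is shifted by more than 30 mm (distance of any of finished, tin, hammer from where it was at the start of the episode above 0.03 m).
It also fails if it takes over 51 s, if anything falls off the work surface, if the arm or the gripper's body presses on something with over 40 N, if the wrist force passes 120 N, or if a joint passes its speed limit or range.

## Working session

There is one attempt and no reset: what is moved stays moved. The work goes in short steps, Python scripts to look and compute and a tool call to move; the robot and the scene stay as the last step left them, time stands still between calls to the robot, and variables do not carry over. Pictures are saved under pics/ and viewed, about 8 in all and at most 12, crops included, and the job is handed in when it is done.

Besides the shell and the picture viewer there is one more tool, called after "Request:" as name(argument=value, ...) on one line, values as JSON. carry_out: Moves the arm, as the interface text tells. Shifts and turns lie within -1 to 1; 1 stands for 0.1 m of shift or 45 degrees of turn. Its arguments: {"type":"object","properties":{"steps":{"type":"array","items":{"type":"number"}},"grip_force":{"type":"number"}},"required":["steps"]}

```bash
ls; mkdir -p pics
python3 - <<'E'
from cell import arm,get_image,camera_info
import cv2,numpy as np
print(arm.observe(), arm.grip_point_offset)
for n in("scene","top"):
    p,d=get_image(n); c=camera_info(n); print(n,c)
    np.savez(f"{n}0.npz",p=p,d=d)
    cv2.imwrite(f"pics/{n}0.png",p[:,:,::-1])
E
```

```text
pics
{'clock': 0.0, 'joints': array([ 1.21541766,  0.43521436,  0.02497017,  1.57406632, -0.01160006,
        1.13397954, -0.07509322]), 'dq': array([-0.00105075, -0.00076097,  0.00044252,  0.00072102, -0.00107943,
       -0.00118817, -0.00166995]), 'joint_efforts': array([ 7.52431934e-04, -6.67855024e+01,  9.85053889e-01, -3.14446843e+01,
       -6.07490167e-02,  4.30946262e-02,  1.50095930e-04]), 'position': array([ 0.15613519, -0.60467845,  0.22596219]), 'ee_rot': array([-0.26546746,  2.08855384, -2.08542562]), 'force': array([ 0.04287626, -0.29138524, -0.44220723]), 'ft_torque': array([ 0.03116457, -0.06987565,  0.01530406]), 'width': 0.9993973639344661} 0.0188
scene {'fovy': 47.09347767937976, 'cx': 286.20820998133104, 'cy': 205.34770964497065, 'R': array([[ 0.96766522,  0.25204737, -0.00980556],
       [ 0.18052143, -0.71916498, -0.67097969],
       [-0.17617048,  0.6475136 , -0.74141089]]), 't': array([-0.56037913, -0.02654639,  1.77056331])}
top {'fovy': 45.135784351866235, 'cx': 274.827211025583, 'cy': 211.48187870274052, 'R': array([[ 0.06959043, -0.99756381,  0.00485968],
       [-0.97591781, -0.06908837, -0.20690872],
       [ 0.2067404 ,  0.00965622, -0.97834818]]), 't': array([-0.09960829,  0.6297503 ,  1.49630384])}
```

View images.

View pics/scene0.png

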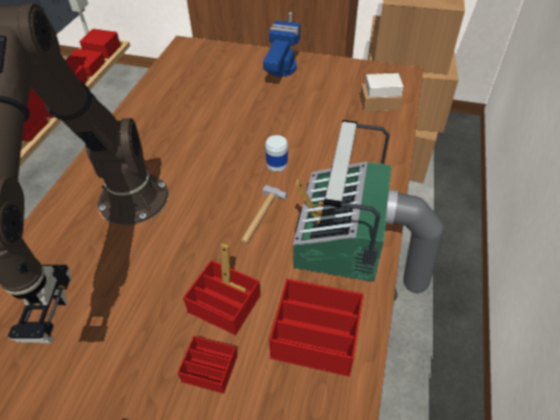

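View pics/top0.png

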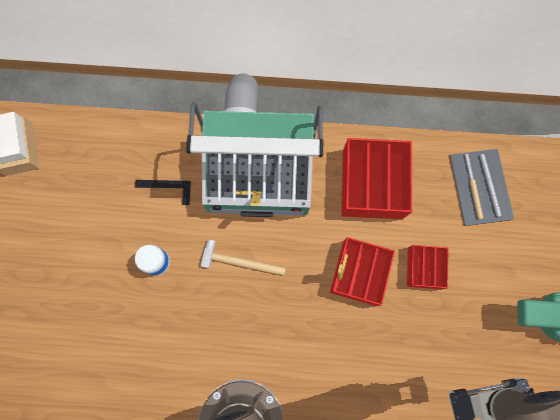

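```bash
cat > h.py <<'E'
import numpy as np,cv2
from cell import arm,get_image,camera_info
def K(c):
    return 210/np.tan(np.radians(c["fovy"])/2)
def pts(n,d):
    c=camera_info(n); f=K(c); v,u=np.mgrid[:420,:560]
    P=np.stack([(u-c["cx"])/f*d,(v-c["cy"])/f*d,d],-1)
    return (P-c["t"])@c["R"]
def proj(n,X):
    c=camera_info(n); f=K(c); q=np.asarray(X)@c["R"].T+c["t"]
    return np.stack([q[...,0]/q[...,2]*f+c["cx"],q[...,1]/q[...,2]*f+c["cy"]],-1)
def ray(n,u,v,z):
    c=camera_info(n); f=K(c); r=np.array([(u-c["cx"])/f,(v-c["cy"])/f,1])@c["R"]; o=-c["t"]@c["R"]
    return o+r*(z-o[2])/r[2]
E
python3 - <<'E'
from h import *
from scipy.spatial.transform import Rotation as Ro
np.set_printoptions(precision=4,suppress=True)
s=arm.observe(); print(Ro.from_rotvec(s["ee_rot"]).as_matrix())
T=np.load("top0.npz");S=np.load("scene0.npz")
p,d=T["p"].astype(int),T["d"]; P=pts("top",d)
# light bar: white pixels, z ~0.358
m=(abs(P[...,2]-.355)<.02)&(P[...,0]>.3)&(p.min(-1)>150)
r=cv2.minAreaRect(P[m][:,:2].astype(np.float32)); print("bar",m.sum(),r,P[m].mean(0))
hsv=cv2.cvtColor(T["p"],cv2.COLOR_RGB2HSV)
red=((hsv[...,0]<6)|(hsv[...,0]>174))&(hsv[...,1]>150)
n,l,st,_=cv2.connectedComponentsWithStats(red.astype(np.uint8))
for i in range(1,n):
    if st[i,4]>300:
        q=P[(l==i)]; q=q[q[:,2]>np.percentile(q[:,2],90)-.012]
        print("bin",st[i],cv2.minAreaRect(q[:,:2].astype(np.float32)),np.percentile(q[:,2],80))
g=(hsv[...,0]>50)&(hsv[...,0]<85)&(hsv[...,1]>80)
n,l,st,_=cv2.connectedComponentsWithStats(g.astype(np.uint8))
for i in range(1,n):
    if st[i,4]>200: print("green",st[i],P[l==i].min(0),P[l==i].max(0))
for nm,D in(("top",T),("scene",S)):
    h=cv2.cvtColor(D["p"],cv2.COLOR_RGB2HSV); b=(h[...,0]>18)&(h[...,0]<28)&(h[...,1]>130)&(h[...,2]>120)
    n,l,st,_=cv2.connectedComponentsWithStats(b.astype(np.uint8)); Q=pts(nm,D["d"])
    for i in range(1,n):
        if st[i,4]>12: print(nm,"brass",st[i],Q[l==i].min(0),Q[l==i].max(0))
a=cv2.resize(T["p"][100:310,180:460],None,fx=2.8,fy=2.8,interpolation=cv2.INTER_CUBIC)
cv2.imwrite("pics/c1.png",a[:,:,::-1])
a=cv2.resize(S["p"][110:340,180:400],None,fx=2.6,fy=2.6,interpolation=cv2.INTER_CUBIC)
cv2.imwrite("pics/c2.png",a[:,:,::-1])
E
```

```text
[[-0.9682 -0.0005  0.25  ]
 [-0.25    0.0013 -0.9682]
 [ 0.0001 -1.     -0.0014]]
bar 2081 ((0.7442348599433899, 0.005949392914772034), (0.04684270918369293, 0.331081748008728), 2.373110294342041) [0.7431 0.0067 0.3599]
bin [ 341  138   71   81 5405] ((0.5823767185211182, -0.30086296796798706), (0.2585359215736389, 0.6616891622543335), 70.86878204345703) 0.11438164039915318
bin [ 330  237   65   69 2946] ((0.40079978108406067, -0.2748393416404724), (0.2054811418056488, 0.3956441879272461), 50.87386703491211) 0.08612329838510512
bin [ 406  245   42   44 1706] ((0.44851168990135193, -0.32568123936653137), (0.1434965431690216, 0.560920238494873), 13.747368812561035) 0.06179876828717734
green [ 202  111  112   28 2705] [ 0.3122 -0.1549  0.1509] [0.9018 0.1707 1.5947]
green [204 205  93   7 265] [ 0.6289 -0.1177  0.0218] [0.6416 0.1586 0.1267]
green [ 518  293   42   48 1362] [ 0.3082 -0.9438  0.008 ] [ 0.4498 -0.0703  1.5947]
top brass [237 191  10   3  23] [0.6791 0.0365 0.0831] [0.6895 0.0652 0.0988]
top brass [252 191   9  15  97] [ 0.3122 -0.0703  0.0766] [0.6935 0.0194 1.5947]
top brass [338 256  10  24  67] [ 0.4453 -0.2912  0.0112] [ 0.52   -0.2438  0.187 ]
scene brass [297 181  16  26  95] [ 0.6158 -1.0243  0.138 ] [0.859  0.0094 1.2894]
scene brass [222 245   7  38 180] [ 0.4508 -1.0243  0.0303] [ 0.859  -0.2503  1.2894]
```

View pics/c1.png

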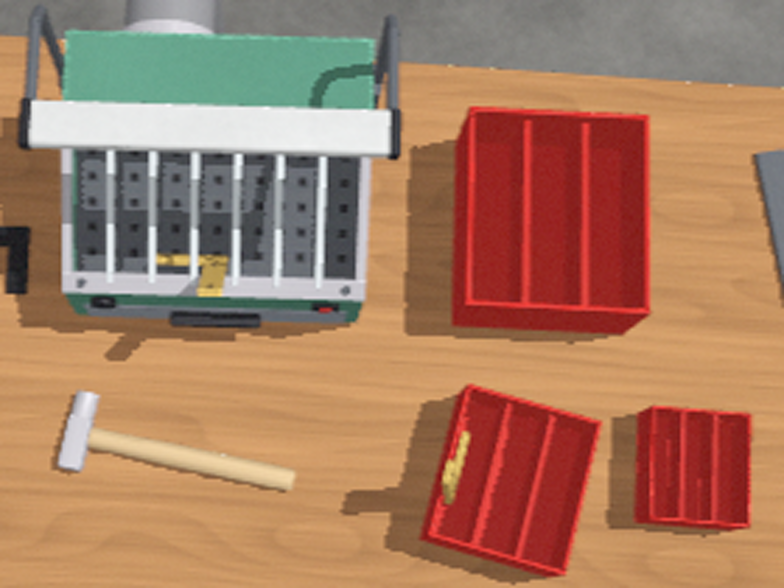

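View pics/c2.png

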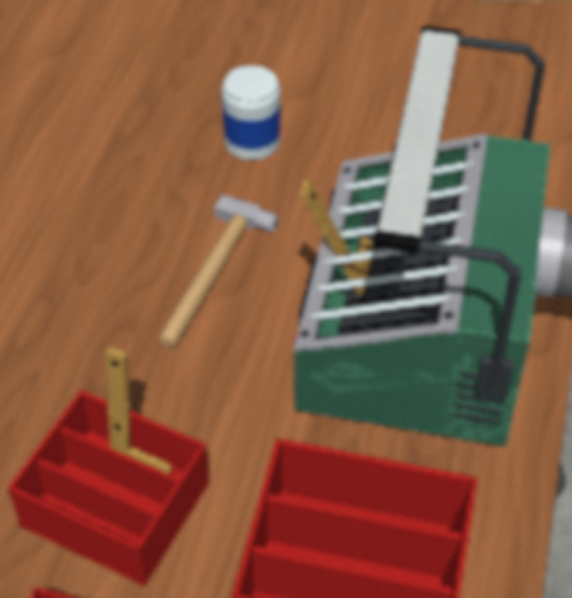

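Run:
```python
from h import *
np.set_printoptions(precision=4,suppress=True)
T=np.load("top0.npz");S=np.load("scene0.npz")
P=pts("top",T["d"]);Q=pts("scene",S["d"])
# bar
p=T["p"].astype(int)
m=(abs(P[...,2]-.358)<.012)&(p.min(-1)>150)&(P[...,0]>.6)&(P[...,0]<.85)&(abs(P[...,1])<.25)
b=P[m]; k=np.polyfit(b[:,1],b[:,0],1); print("bar x=",k, "z",np.median(b[:,2]),"y",b[:,1].min(),b[:,1].max())
r=b[:,0]-np.polyval(k,b[:,1]); print("bar xspread",np.percentile(r,[1,50,99]))
# front wall
hsv=cv2.cvtColor(T["p"],cv2.COLOR_RGB2HSV)
g=(hsv[...,0]>50)&(hsv[...,0]<85)&(hsv[...,1]>80)
g[:200]=0;g[215:]=0;g[:,:200]=0;g[:,305:]=0
f=P[g]; f=f[f[:,2]<.12]; print("front",np.polyfit(f[:,1],f[:,0],1),len(f),f[:,1].min(),f[:,1].max())
# guard: light gray in top between, above box surface
m=(hsv[...,1]<40)&(hsv[...,2]>140); m[:152]=0;m[210:]=0;m[:,:203]=0;m[:,312:]=0
q=P[m]; q=q[(q[:,2]>.12)&(q[:,2]<.25)]
A=np.c_[q[:,:2],np.ones(len(q))]; c=np.linalg.lstsq(A,q[:,2],rcond=None)[0]
for _ in range(3):
    e=abs(A@c-q[:,2])<.006; c=np.linalg.lstsq(A[e],q[e][:,2],rcond=None)[0]
print("guard plane",c,"slope",np.degrees(np.arctan(np.hypot(c[0],c[1]))),"yaw",np.degrees(np.arctan2(c[1],c[0])),e.sum())
for lo,hi in((200,207),):
    rr=q[e]; print(rr.min(0),rr.max(0))
# brass
for nm,D,X in(("top",T,P),("scene",S,Q)):
    h=cv2.cvtColor(D["p"],cv2.COLOR_RGB2HSV); bb=(h[...,0]>17)&(h[...,0]<30)&(h[...,1]>120)&(h[...,2]>90)
    for lo,hi in(((.58,-.05,.05),(.72,.1,.26)),((.3,-.4,.08),(.6,-.15,.2))):
        mm=bb&(X>lo).all(-1)&(X<hi).all(-1); v,u=np.nonzero(mm)
        o=np.argsort(v); print(nm,[(int(u[i]),int(v[i]),*np.round(X[v[i],u[i]],3)) for i in o[::max(1,len(o)//14)]])
# gripper cloud
s=arm.observe();t=s["position"]; j=np.array([.25,-.968]);n=np.array([.968,.25])
for nm,X in(("top",P),("scene",Q)):
    d=X-t; a=d[...,:2]@j; c2=d[...,:2]@n
    w=(abs(a)<.16)&(abs(c2)<.16)&(X[...,2]>.2)
    for z in np.arange(.2,.6,.03):
        k=w&(X[...,2]>=z)&(X[...,2]<z+.03)
        if k.sum()>5: print(nm,round(z-t[2],3),k.sum(),"jaw",a[k].min(),a[k].max(),"perp",c2[k].min(),c2[k].max())
```

```text
bar x= [-0.0427  0.7434] z 0.3599769795300208 y -0.159041002361901 0.1715094415685928
bar xspread [-0.0207 -0.0001  0.0221]
front [-0.041   0.6367] 257 -0.1477060636520544 0.15855321142394074
guard plane [ 0.4636  0.02   -0.1616] slope 24.89438329517284 yaw 2.4680954278029255 1466
[ 0.6285 -0.1561  0.1278] [0.7798 0.1637 0.2005]
top [(237, 191, np.float64(0.687), np.float64(0.065), np.float64(0.086)), (252, 191, np.float64(0.691), np.float64(0.019), np.float64(0.082)), (240, 192, np.float64(0.682), np.float64(0.055), np.float64(0.098)), (255, 192, np.float64(0.686), np.float64(0.009), np.float64(0.093)), (241, 193, np.float64(0.679), np.float64(0.052), np.float64(0.095)), (256, 193, np.float64(0.68), np.float64(0.005), np.float64(0.105)), (251, 194, np.float64(0.68), np.float64(0.021), np.float64(0.088)), (254, 195, np.float64(0.664), np.float64(0.009), np.float64(0.144)), (257, 196, np.float64(0.659), np.float64(-0.001), np.float64(0.153)), (259, 197, np.float64(0.654), np.float64(-0.007), np.float64(0.163)), (255, 199, np.float64(0.64), np.float64(0.002), np.float64(0.194)), (258, 
[... 5454 characters left out ...]
6589076 perp -0.030953175204735676 0.04407944795741445
scene 0.214 463 jaw -0.02968606642844953 0.0459137037744926 perp -0.03085340817971156 0.042285354523688576
scene 0.244 395 jaw -0.02433776109369423 0.04390673636271286 perp -0.012537883240795106 0.04717915613939796
scene 0.274 408 jaw -0.023728560577611565 0.04434247883989706 perp 0.0021423510332479584 0.042180536356977244
scene 0.304 231 jaw -0.032091189426570514 0.040033380217658975 perp 0.015452794844661407 0.051124688502363666
scene 0.334 382 jaw -0.08134814853140933 0.047096200070396 perp 0.03316697214073046 0.05557754062527811
scene 0.364 598 jaw -0.09535125439939507 0.04865725550400717 perp 0.035687418397373195 0.05663241238558837
```

Run:
```python
from h import *
np.set_printoptions(precision=4,suppress=True)
C=np.array([ray("top",180+u/2.8,100+v/2.8,.085) for u,v in((468,386),(600,424),(567,575),(423,540))])
print(C, [np.linalg.norm(C[i]-C[(i+1)%4]) for i in range(4)], C.mean(0))
for a,b in((0,3),(1,2)): d=C[a]-C[b]; print(np.degrees(np.arctan2(d[1],d[0])))
print([ray("top",180+u/2.8,100+v/2.8,.085) for u,v in((464,432),(446,495))])
# gap bars: y of bars at pixel row through the middle gap
print([ray("top",180+u/2.8,100+v/2.8,z) for u,v,z in((194,160,.2),(237,160,.2),(190,270,.152),(236,270,.152))])
# big and small sizes from crop
for q,z in((((470,108),(649,116),(648,310)),.11),(((652,406),(750,414),(749,524)),.06)):
    r=[ray("top",180+u/2.8,100+v/2.8,z) for u,v in q]; print(np.linalg.norm(r[0]-r[1]),np.linalg.norm(r[1]-r[2]))
```

```text
[[ 0.5653 -0.2791  0.085 ]
 [ 0.5341 -0.4223  0.085 ]
 [ 0.372  -0.391   0.085 ]
 [ 0.3978 -0.2383  0.085 ]] [np.float64(0.14654064718948348), np.float64(0.16506622066172655), np.float64(0.1548359417789703), np.float64(0.17248896387153684)] [ 0.4673 -0.3327  0.085 ]
-13.691923701109783
-10.935826288426988
[array([ 0.5152, -0.2768,  0.085 ]), array([ 0.4467, -0.2605,  0.085 ])]
[array([0.7616, 0.0281, 0.2   ]), array([ 0.7648, -0.0161,  0.2   ]), array([0.6565, 0.0261, 0.152 ]), array([ 0.6599, -0.022 ,  0.152 ])]
0.19814557967421031 0.21991184658302906
0.10720940148551225 0.11960369189429104
```

Request:
carry_out(steps=[1,0,0,1,0.15,1,0.2,0.5,1,0.35,1,0.4,1,1,0.5,1,0.7,1,1,0.7,1,1,1,1,0.9], grip_force=3)

```text
clock: 0.6
position: [0.2586, -0.5023, 0.3287]
ee_rot: [-0.85, 1.645, -1.649]
force: [1.4, -0.3, 0.0]
width: 0.996
```

Request:
carry_out(steps=[1,0.35,0.5,0,0.15,1,0.7,1,0,0.3,1,0.7,1,0,0.35])

```text
clock: 0.9
position: [0.3293, -0.4008, 0.3267]
ee_rot: [-1.026, 1.456, -1.454]
force: [-1.0, 0.4, 0.1]
width: 1.0
```

Request:
carry_out(steps=[1,0.35,0.5,0,0.15,1,0.7,1,0,0.3,1,0.7,1,0,0.35])

```text
clock: 1.2
position: [0.3986, -0.301, 0.3269]
ee_rot: [-1.175, 1.258, -1.258]
force: [0.0, -0.3, -0.4]
width: 1.0
```

Request:
carry_out(steps=[1,0.35,0.5,0,0.1,1,0.7,1,0,0.13,1,0.7,1,0,0.13])

```text
clock: 1.5
position: [0.4682, -0.2012, 0.3268]
ee_rot: [-1.222, 1.186, -1.186]
force: [-0.1, -0.8, -0.1]
width: 1.001
```

Request:
carry_out(steps=[1,0.35,0.5,0,0,1,0.7,1,0,0,1,0.7,1,0,0])

```text
clock: 1.8
position: [0.538, -0.1011, 0.3265]
ee_rot: [-1.221, 1.188, -1.186]
force: [0.4, -0.0, 0.0]
width: 0.999
```

Request:
carry_out(steps=[1,0.35,0.5,0,0,1,0.6,1,0,0,1,0.6,1,0,0,1,0.6,1,0,0])

```text
clock: 2.2
position: [0.5969, -0.0022, 0.326]
ee_rot: [-1.223, 1.188, -1.185]
force: [-0.4, 0.1, -0.1]
width: 1.0
```

Run:
```python
from h import *
from scipy.spatial.transform import Rotation as Ro
s=arm.observe(); print(s); z=Ro.from_rotvec(s["ee_rot"]).as_matrix()[:,2]; print(z,np.degrees(np.arctan2(z[1],z[0])))
for n in("scene","top"):
    p,d=get_image(n); np.savez(n+"1.npz",p=p,d=d)
a=np.load("scene1.npz")["p"][120:270,220:420]; b=np.load("top1.npz")["p"][90:300,160:360]
a=cv2.resize(a,(533,400),interpolation=cv2.INTER_CUBIC)
b=cv2.resize(b,(381,400),interpolation=cv2.INTER_CUBIC)
cv2.imwrite("pics/d1.png",cv2.resize(np.hstack([a,b]),None,fx=.87,fy=.87)[:,:,::-1])
```

```text
{'clock': 2.2, 'joints': array([ 0.29991937,  0.38640531, -0.55744179,  1.45204827,  0.20358264,
        1.36198887, -0.23623381]), 'dq': array([ 0.05387984, -0.02427573,  0.0440086 ,  0.02452314,  0.00726541,
        0.0052962 ,  0.03919866]), 'joint_efforts': array([ -1.82904638, -60.06298542,  -7.19571143, -33.77547741,
        -0.10732101,  -0.07829976,  -0.59830673]), 'position': array([ 0.59686131, -0.00215548,  0.32598656]), 'ee_rot': array([-1.22303548,  1.18815073, -1.18528298]), 'force': array([-0.35830551,  0.09429178, -0.10355621]), 'ft_torque': array([-0.01779518, -0.05304147,  0.01390757]), 'width': 0.9999691375780253}
[ 9.99537641e-01  3.03920914e-02 -9.08340352e-04] 1.7416074711173188
```

View pics/d1.png

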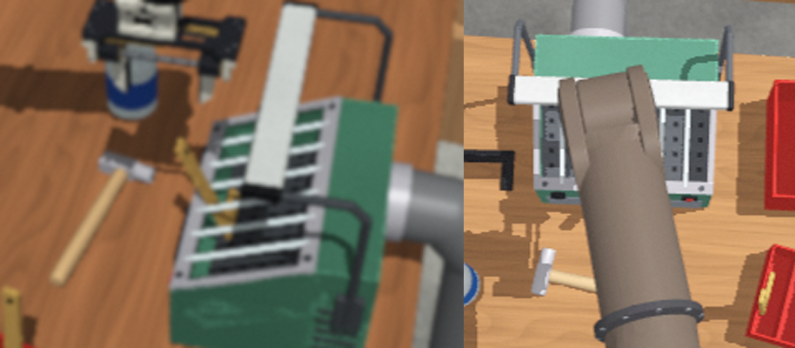

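Request:
carry_out(steps=[1,0,0.02,-0.4,0,1,0,0.02,-0.8,0,1,0,0.02,-1,0,1,0,0.02,-1,0])

```text
clock: 2.7
position: [0.594, -0.0063, 0.2237]
ee_rot: [-1.226, 1.196, -1.191]
force: [-0.3, -0.4, 0.0]
width: 1.004
```

Request:
carry_out(steps=[1,0,0,-0.18,0,1,0.15,0,-0.18,0,1,0.22,0,-0.18,0,1,0.22,0,-0.18,0])

```text
clock: 3.1
position: [0.6196, -0.0041, 0.21]
ee_rot: [-1.219, 1.189, -1.192]
force: [1.4, -0.2, -0.1]
width: 1.004
```

```bash
cat >> h.py <<'E'
def look(tag,view=True):
    for n in("scene","top"):
        p,d=get_image(n); np.savez(n+tag+".npz",p=p,d=d)
    a=np.load("scene%s.npz"%tag)["p"][150:260,250:400]; a=cv2.resize(a,None,fx=5,fy=5,interpolation=cv2.INTER_CUBIC)
    cv2.imwrite("pics/%s.png"%tag,a[:,:,::-1])
def brass(tag,lo=(.52,-.08,.05),hi=(.78,.1,.40)):
    for n in("scene","top"):
        D=np.load(n+tag+".npz"); X=pts(n,D["d"]); h=cv2.cvtColor(D["p"],cv2.COLOR_RGB2HSV)
        m=(h[...,0]>17)&(h[...,0]<30)&(h[...,1]>120)&(h[...,2]>90)&(X>lo).all(-1)&(X<hi).all(-1)
        v,u=np.nonzero(m); o=np.argsort(v); print(n,len(o),[(int(u[i]),int(v[i]),*(np.round(X[v[i],u[i]]*1000).astype(int).tolist())) for i in o[::max(1,len(o)//12)]])
E
python3 - <<'E'
from h import *
look("e1"); brass("e1"); s=arm.observe(); print(s["position"],s["force"],s["width"])
E
```

```text
scene 229 [(308, 163, 645, 15, 306), (311, 165, 656, 11, 304), (298, 181, 619, 1, 238), (296, 186, 617, -19, 235), (299, 189, 626, -15, 220), (300, 192, 628, -10, 202), (304, 195, 642, -12, 194), (306, 199, 648, -12, 177), (311, 202, 661, 10, 144), (318, 204, 672, 78, 64), (317, 211, 681, 17, 97), (318, 213, 686, 10, 97), (318, 222, 691, -11, 77)]
top 0 []
[ 0.61849849 -0.00354649  0.20968212] [-0.01690933 -0.51167948  0.25834622] 1.0021457855315303
```

View pics/e1.png

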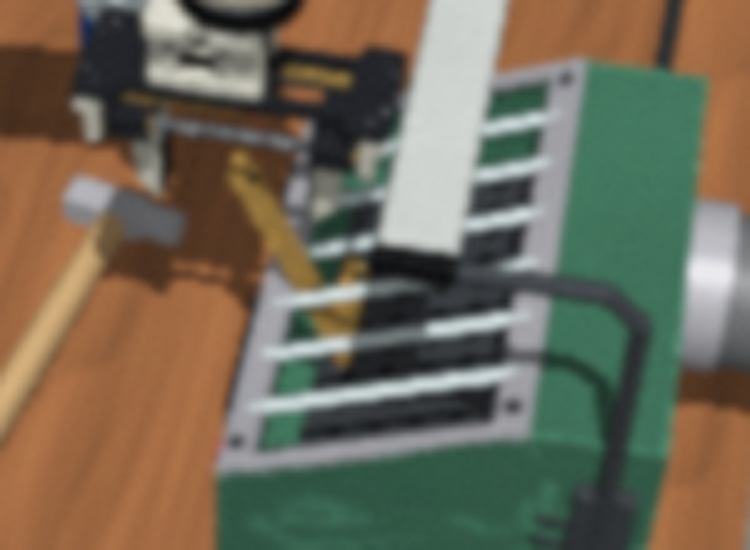

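Request:
carry_out(steps=[0.5,0.02,0,0,0,0.4,0.04,0,-0.05,0,0.3,0.04,0,-0.05,0,0.25,0.04,0,-0.05,0,0.2,0.04,0,-0.05,0,0.2,0.04,0,-0.05,0,0.2,0.04,0,-0.05,0], grip_force=3)

```text
clock: 3.9
position: [0.6223, -0.0031, 0.2038]
ee_rot: [-1.222, 1.19, -1.19]
force: [-0.5, 0.9, 0.3]
width: 0.439
```

Request:
carry_out(steps=[0.2,0,0,0,0,0.2,0,0,0,0,0.2,0,0,0,0,0.2,0,0,0,0,0.2,0,0,0,0])

```text
clock: 4.4
position: [0.6225, -0.0032, 0.2038]
ee_rot: [-1.221, 1.189, -1.19]
force: [1.4, -0.3, -0.6]
width: 0.254
```

Run:
```python
from h import *
look("e2"); brass("e2"); s=arm.observe(); print(s["position"],s["force"],s["width"])
```

```text
scene 194 [(310, 164, 652, 15, 303), (313, 167, 663, 8, 301), (295, 184, 612, -11, 235), (296, 187, 616, -15, 227), (299, 191, 626, -14, 210), (306, 195, 645, 3, 179), (306, 198, 647, -6, 176), (307, 201, 652, -14, 172), (321, 203, 686, 58, 95), (313, 205, 668, 6, 135), (316, 212, 681, -2, 114), (314, 214, 676, -8, 109), (318, 222, 691, -14, 80)]
top 0 []
[ 0.62250793 -0.00316282  0.20380645] [ 3.50930168 -0.50065074 -1.75283569] 0.2509408768844969
```

Request:
carry_out(steps=[0.08,0.02,0,0,-0.09,0.08,0.04,0,0,-0.18,0.08,0.05,0,0,-0.27,0.08,0.06,0,0,-0.36,0.08,0.07,0,0,-0.45,0.08,0.08,0,0,-0.5,0.08,0.08,0,0,-0.5])

```text
clock: 5.2
position: [0.6301, -0.0032, 0.2042]
ee_rot: [-1.013, 1.474, -1.474]
force: [-1.9, -1.2, 4.4]
width: 0.279
```

Run:
```python
from h import *
look("e3"); brass("e3"); s=arm.observe(); print(s["position"],s["force"],s["ft_torque"],s["width"])
```

```text
scene 140 [(311, 168, 658, 0, 303), (313, 170, 665, -2, 298), (300, 187, 629, -12, 227), (304, 196, 642, -13, 191), (306, 198, 647, -7, 177), (306, 200, 648, -11, 172), (308, 202, 656, -16, 169), (312, 203, 665, 7, 144), (309, 205, 659, -12, 153), (317, 211, 683, 5, 111), (319, 212, 687, 19, 93), (321, 213, 693, 23, 85), (316, 215, 683, -10, 108)]
top 0 []
[ 0.63006881 -0.00323411  0.20412795] [-1.41862349 -0.94555428  5.60016556] [-0.23457237  0.34864569  0.0754142 ] 0.2791755507532379
```

View pics/e3.png

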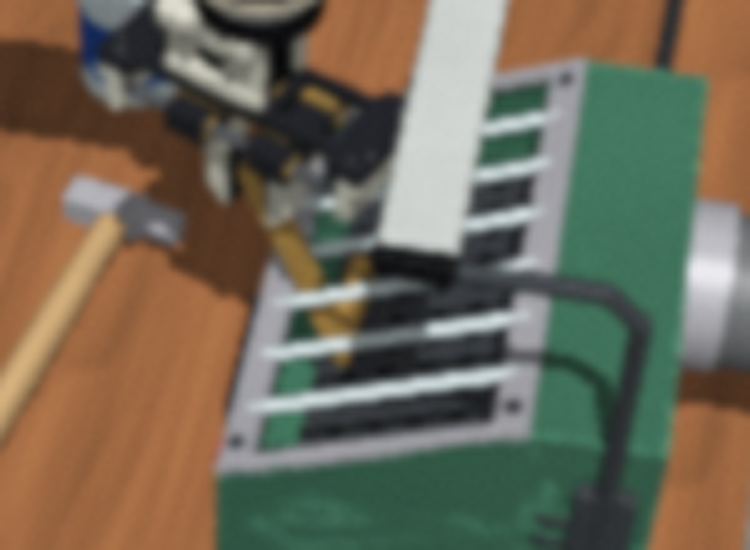

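Request:
carry_out(steps=[0.08,0,0,0.02,0,0.08,0,0,0.04,0,0.08,0,0,0.06,-0.08,0.08,0,0,0.06,-0.16,0.08,0,0,0.06,-0.24,0.08,0,0,0.06,-0.32,0.08,0,0,0.06,-0.4,0.08,0,0,0.06,-0.5,0.08,0,0,0.06,-0.5], grip_force=8)

```text
clock: 6.2
position: [0.6313, -0.0032, 0.2104]
ee_rot: [-0.746, 1.741, -1.743]
force: [3.3, -2.1, 2.3]
width: 0.193
```

Run:
```python
from h import *
look("e4"); brass("e4"); s=arm.observe(); print(s["position"],s["force"],s["ft_torque"],s["width"])
```

```text
scene 140 [(311, 170, 661, -11, 305), (307, 197, 650, -6, 181), (311, 198, 661, 3, 170), (311, 200, 662, 2, 162), (311, 202, 664, -5, 161), (311, 204, 665, -10, 156), (310, 206, 662, -13, 150), (322, 211, 698, 14, 105), (317, 212, 684, 0, 113), (312, 213, 670, -13, 118), (323, 213, 702, 10, 101), (320, 214, 694, 3, 102), (318, 215, 688, -1, 99)]
top 0 []
[ 0.63080998 -0.00322388  0.21014721] [ 2.98577512 -1.3338738   2.29323128] [-0.38862757 -0.88480255  0.11759912] 0.19062977938953304
```

View pics/e4.png

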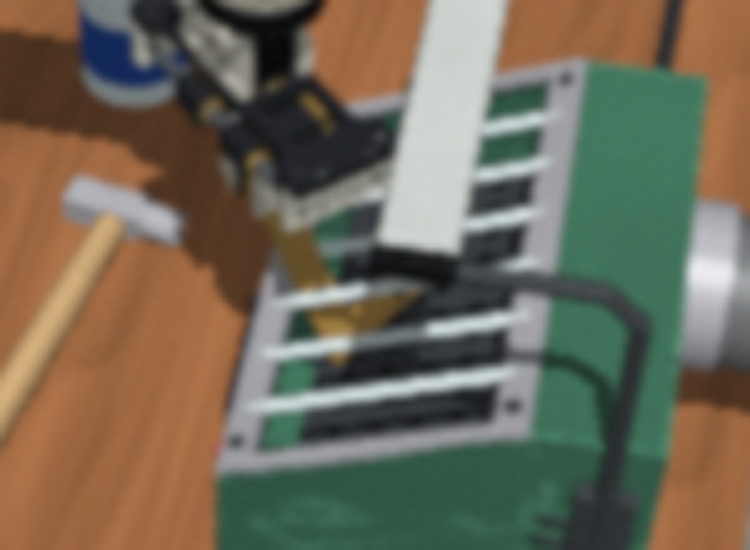

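Request:
carry_out(steps=[0.06,0,0,0,-0.08,0.06,0.01,0,0,-0.16,0.06,0.01,0,0,-0.24,0.06,0.02,0,0,-0.32,0.06,0.02,0,0,-0.4,0.06,0.03,0,0,-0.5,0.06,0.03,0,0,-0.6,0.06,0.03,0,0,-0.7,0.06,0.03,0,0,-0.8,0.06,0.03,0,0,-0.9,0.06,0.03,0,0,-0.98,0.06,0.03,0,0,-0.98])

```text
clock: 7.5
position: [0.6316, -0.002, 0.2087]
ee_rot: [-0.053, 2.202, -2.2]
force: [-1.9, 2.3, -0.5]
width: 0.107
```

Run:
```python
from h import *
look("e5"); brass("e5"); s=arm.observe(); print(s["position"],s["force"],s["ft_torque"],s["width"])
```

```text
scene 176 [(294, 172, 615, -35, 309), (311, 196, 662, 0, 182), (307, 199, 649, -1, 166), (309, 201, 656, -2, 160), (309, 203, 657, -3, 152), (316, 204, 679, 0, 149), (338, 208, 745, 47, 97), (320, 211, 693, 3, 117), (339, 211, 753, 17, 117), (328, 212, 718, 9, 112), (320, 213, 693, 3, 107), (317, 214, 683, 4, 97), (316, 215, 680, 5, 91)]
top 0 []
[ 0.63205597 -0.00246387  0.20902612] [-2.01872364  0.7555453   0.4332986 ] [0.45821298 0.6156183  0.22185577] 0.10972666613523613
```

View pics/e5.png

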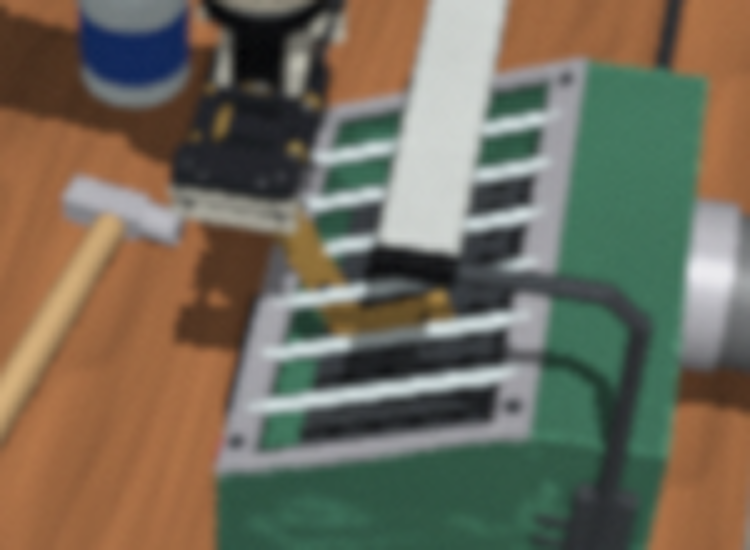

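Request:
carry_out(steps=[0,0,0,0,0,0,0,0,0,0,0,0.02,0,0,0,0,0.03,0,0.03,0,0,0,0,0.08,0,0,-0.04,0,0.14,0,0,-0.06,0,0.2,0,0,-0.06,0,0.2,0], grip_force=40)

```text
clock: 8.4
position: [0.6276, -0.0033, 0.231]
ee_rot: [-0.044, 2.199, -2.199]
force: [1.1, 0.5, -3.0]
width: 0.085
```

Run:
```python
from h import *
look("e6"); brass("e6"); s=arm.observe(); print(s["position"],s["force"],s["ft_torque"],s["width"])
```

```text
scene 217 [(312, 165, 660, 3, 313), (308, 192, 653, -8, 207), (305, 195, 643, -4, 186), (308, 197, 654, -8, 184), (312, 199, 666, -6, 176), (312, 202, 667, -8, 164), (317, 204, 684, -8, 159), (335, 209, 741, -3, 146), (320, 211, 694, -4, 125), (317, 212, 684, -2, 114), (338, 212, 752, -7, 139), (318, 214, 689, -7, 111), (322, 215, 701, -5, 107)]
top 0 []
[ 0.62741427 -0.0032827   0.2300036 ] [-0.63876834 -0.05113075 -3.73072635] [-0.04361263  0.16726174 -0.00496512] 0.08453292869066852
```

View pics/e6.png

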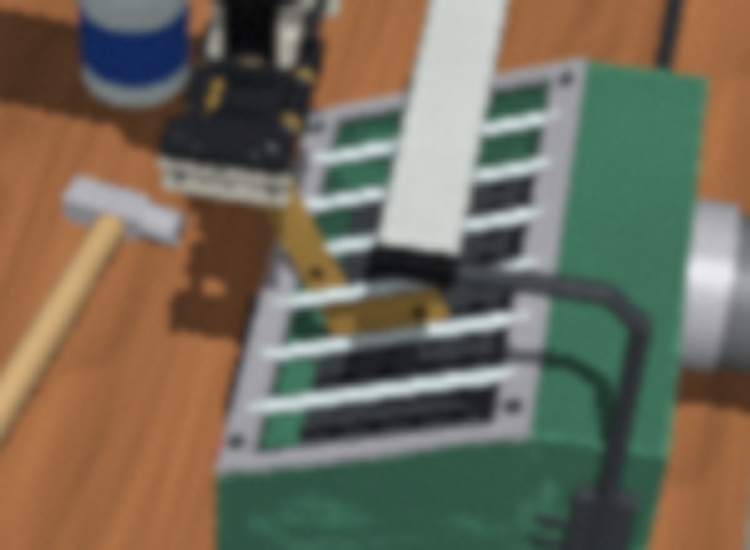

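Request:
carry_out(steps=[0,0,0.05,0,0,0,0,0.08,0.02,0,0,-0.05,0.08,0.14,0,0,-0.11,0.08,0.28,0,0,-0.17,0.08,0.42,0,0,-0.23,0.08,0.55,0,0,-0.3,0.08,0.7,0,0,-0.36,0.08,0.84,0,0,-0.44,0.08,1,0,0,-0.46,0.08,1,0])

```text
clock: 9.5
position: [0.5816, 0.005, 0.3328]
ee_rot: [-0.042, 2.198, -2.198]
force: [-0.5, -0.8, -3.1]
width: 0.086
```

Run:
```python
from h import *
look("e7"); brass("e7"); s=arm.observe(); print(s["position"],s["force"],s["ft_torque"],s["width"])
```

```text
scene 304 [(294, 157, 605, 3, 333), (293, 163, 603, -1, 312), (295, 166, 609, 1, 299), (297, 169, 614, 5, 284), (299, 172, 621, 2, 276), (297, 176, 616, -1, 261), (303, 179, 634, 4, 247), (307, 182, 647, 2, 239), (301, 184, 628, 4, 224), (326, 184, 706, 6, 241), (326, 185, 707, 1, 242), (304, 187, 638, 1, 216), (305, 189, 641, 2, 207)]
top 0 []
[0.58108397 0.00483841 0.33014359] [-0.46902863  0.07067301 -3.61611506] [-0.00620492  0.16958208 -0.0010726 ] 0.08748900594567414
```

View pics/e7.png

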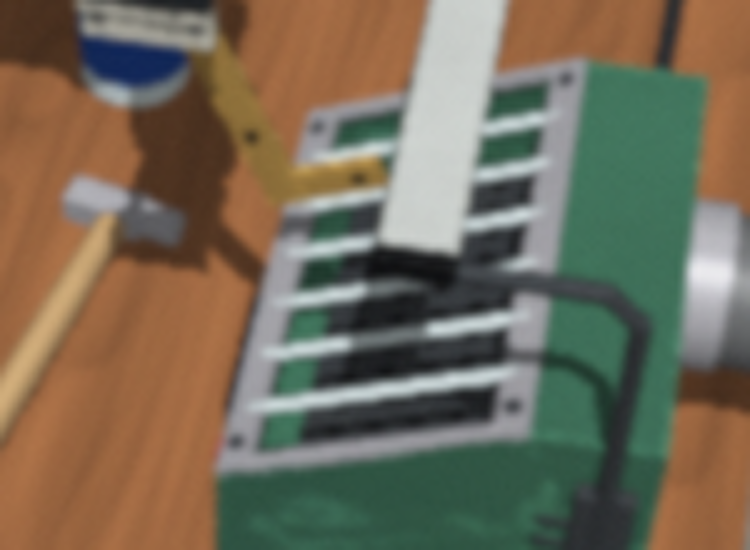

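Request:
carry_out(steps=[0,-0.2,-0.1,0.1,0,0,-0.5,-0.4,0.1,-0.1,0,-0.9,-0.8,0.1,-0.2,0,-0.9,-0.8,0.1,-0.33,0,-0.9,-0.8,0.1,-0.33])

```text
clock: 10.1
position: [0.4901, -0.0768, 0.3393]
ee_rot: [-0.233, -2.103, 2.104]
force: [0.3, 0.9, -3.2]
width: 0.083
```

Request:
carry_out(steps=[0,-0.3,-0.3,0,0,0,-0.6,-0.6,0,0,0,-0.9,-0.8,0,0,0,-0.9,-0.8,0,0,0,-0.9,-0.8,-0.3,0,0,-0.9,-0.8,-0.6,0,0,-0.9,-0.8,-0.9,0,0,-0.9,-0.8,-0.9,0])

```text
clock: 10.9
position: [0.3998, -0.1533, 0.2462]
ee_rot: [-0.217, -2.108, 2.104]
force: [-0.2, 0.8, -2.0]
width: 0.087
```

Run:
```python
from h import *
look("f1"); brass("f1",(.33,-.22,.005),(.6,-.09,.35)); s=arm.observe(); print(s["position"],s["joints"],s["force"],s["ft_torque"],s["width"])
print([ray("top",u,v,.013) for u,v in((285,272),(205,265))])
```

```text
scene 354 [(198, 183, 377, -178, 345), (218, 203, 417, -159, 253), (221, 208, 424, -158, 232), (224, 212, 433, -161, 221), (226, 216, 439, -165, 208), (228, 220, 442, -161, 187), (230, 224, 450, -167, 177), (230, 229, 447, -167, 152), (236, 233, 466, -170, 142), (235, 235, 464, -174, 137), (246, 236, 503, -182, 154), (236, 238, 465, -173, 120), (244, 240, 495, -181, 130)]
top 2 [(314, 247, 520, -176, 154), (315, 247, 523, -179, 142)]
[ 0.40209918 -0.15433666  0.24993219] [ 0.28169531  0.09832434 -0.04271483  1.97670083  0.00448748  1.06773192
 -1.54762571] [-0.26574381 -0.1440923  -2.56197963] [0.05793269 0.14547683 0.05619654] 0.08366730677359521
[array([ 0.45607362, -0.09979711,  0.013     ]), array([0.46032865, 0.15123106, 0.013     ])]
```

Request:
carry_out(steps=[0,0,0,-0.3,0,0,0,0,-0.6,0,0,0,0,-0.8,0,0,0,0,-0.93,0,0,0,0,-0.93,0,0,0,0,-0.93,0], grip_force=20)

```text
clock: 11.6
position: [0.4028, -0.1552, 0.1581]
ee_rot: [-0.231, -2.108, 2.108]
force: [0.4, 0.5, -3.8]
width: 0.083
```

Request:
carry_out(steps=[0,0,0,0,0,0,0,0,0,0,0,0,0,0,0], grip_force=10)

```text
clock: 11.9
position: [0.4018, -0.1553, 0.1574]
ee_rot: [-0.231, -2.107, 2.108]
force: [0.8, -0.1, -2.3]
width: 0.087
```

Run:
```python
from h import *
look("f2"); brass("f2",(.33,-.22,.003),(.6,-.09,.35)); s=arm.observe(); print(s["position"],s["force"],s["ft_torque"],s["width"])
```

```text
scene 316 [(202, 205, 377, -181, 257), (220, 224, 415, -165, 164), (223, 228, 422, -164, 146), (223, 232, 421, -165, 127), (223, 236, 417, -163, 104), (230, 239, 440, -163, 96), (231, 243, 444, -169, 83), (230, 248, 438, -170, 58), (238, 251, 464, -169, 49), (243, 253, 484, -176, 54), (234, 255, 448, -170, 23), (243, 256, 484, -180, 43), (250, 258, 509, -185, 48)]
top 0 []
[ 0.40146607 -0.15522495  0.15710674] [-1.04368362 -0.13407052 -3.31808156] [0.07269218 0.14047466 0.06778968] 0.08729332160520271
```

Request:
carry_out(steps=[0,0,0,0,0,0,0,0,0,0,0,0,0,0,0], grip_force=6)

```text
clock: 12.3
position: [0.4012, -0.1552, 0.1567]
ee_rot: [-0.229, -2.107, 2.107]
force: [-0.2, -0.2, -3.6]
width: 0.086
```

Request:
carry_out(steps=[0,0,0,0,0,0,0,0,0,0,0,0,0,0,0], grip_force=4)

```text
clock: 12.6
position: [0.4014, -0.1552, 0.1567]
ee_rot: [-0.23, -2.107, 2.107]
force: [-0.5, 0.5, -3.6]
width: 0.093
```

Run:
```python
from h import *
look("f3"); brass("f3",(.33,-.22,.003),(.6,-.09,.35)); s=arm.observe(); print(s["position"],s["force"],s["ft_torque"],s["width"])
```

```text
scene 195 [(202, 205, 377, -181, 257), (201, 209, 376, -191, 250), (218, 228, 404, -161, 137), (215, 231, 390, -158, 115), (218, 233, 401, -162, 112), (220, 235, 408, -164, 107), (215, 238, 386, -158, 78), (220, 241, 401, -157, 65), (220, 244, 401, -161, 55), (216, 248, 382, -159, 25), (230, 251, 434, -164, 32), (235, 254, 453, -171, 32), (234, 258, 447, -171, 8)]
top 0 []
[ 0.40133935 -0.15515885  0.15673502] [ 0.11322027  0.5603802  -3.60967547] [0.06829475 0.0601049  0.02741976] 0.08765329658850461
```

Request:
carry_out(steps=[0,0,0,0,0,0,0,0,0,0,0,0,0,0.2,0,0,0,0,0.5,0,0,0,0,0.8,0,0,0,0,1,0,0,0,0,1,0], grip_force=30)

```text
clock: 13.4
position: [0.4029, -0.1556, 0.2592]
ee_rot: [-0.235, -2.108, 2.11]
force: [-1.0, 1.2, -3.8]
width: 0.087
```

Request:
carry_out(steps=[0,0,0,0.3,0,0,0,0,0.6,0,0,0,0,0.9,0,0,0,0,1,0,0,0.1,-0.3,1,0,0,0.2,-0.6,1,0,0,0.3,-1,1,0,0,0.3,-1,1,0])

```text
clock: 14.2
position: [0.4306, -0.2604, 0.354]
ee_rot: [-0.232, -2.1, 2.104]
force: [-1.5, 2.0, -3.4]
width: 0.089
```

Request:
carry_out(steps=[0,0,-0.3,0,0,0,0,-0.6,0,0,0,0,-0.9,0,0,0,0,-1,0,0,0,0,-1,0,0])

```text
clock: 14.7
position: [0.4304, -0.3562, 0.3546]
ee_rot: [-0.229, -2.105, 2.103]
force: [0.4, -0.9, -3.3]
width: 0.082
```

Request:
carry_out(steps=[0,0,-0.1,0,0,0,0,-0.19,0,0,0,0,-0.19,-0.3,0,0,0,-0.19,-0.6,0,0,0,-0.19,-0.8,0,0,0,-0.19,-0.8,0])

```text
clock: 15.3
position: [0.4301, -0.3728, 0.2739]
ee_rot: [-0.224, -2.108, 2.102]
force: [0.4, 1.3, -4.1]
width: 0.087
```

Run:
```python
from h import *
from scipy.spatial.transform import Rotation as Ro
np.set_printoptions(precision=3,suppress=True)
look("g1"); brass("g1",(.33,-.47,.05),(.6,-.31,.35)); s=arm.observe(); z=Ro.from_rotvec(s["ee_rot"]).as_matrix()[:,2]
print(s["position"],s["force"],s["ft_torque"],s["width"],np.degrees(np.arctan2(z[1],z[0])))
r=[ray("top",180+u/2.8,100+v/2.8,.085)[:2] for u,v in((508,403),(467,549),(553,415),(516,556))]; print(np.array(r))
O=np.array([.467,-.333]);a=np.radians(-12.3);X=np.array([np.cos(a),np.sin(a)]);Y=np.array([-X[1],X[0]])
for q in r+[s["position"][:2]]: print((q-O)@X,(q-O)@Y)
# rim points from scene depth, dense estimate
D=np.load("scene0.npz");Q=pts("scene",D["d"]);h=cv2.cvtColor(D["p"],cv2.COLOR_RGB2HSV)
for n,T in(("scene0","scene"),("top0","top")):
    D=np.load(n+".npz");Q=pts(T,D["d"]);h=cv2.cvtColor(D["p"],cv2.COLOR_RGB2HSV)
    m=((h[...,0]<6)|(h[...,0]>174))&(h[...,1]>150)&(abs(Q[...,2]-.085)<.006)&(abs(Q[...,0]-.467)<.13)&(Q[...,1]<-.2)&(Q[...,1]>-.44)
    q=Q[m][:,:2]; print(n,len(q),np.percentile((q-O)@X,[1,99]),np.percentile((q-O)@Y,[1,99]),cv2.minAreaRect(q.astype(np.float32)))
im=cv2.resize(np.load("sceneg1.npz")["p"][190:350,140:300],(590,590),interpolation=cv2.INTER_CUBIC)
cv2.imwrite("pics/g1.png",im[:,:,::-1])
```

```text
scene 233 [(195, 256, 439, -378, 291), (196, 264, 438, -380, 258), (193, 267, 425, -378, 237), (198, 269, 437, -376, 229), (196, 272, 431, -380, 218), (197, 275, 432, -379, 203), (196, 280, 423, -376, 172), (197, 283, 423, -376, 155), (198, 286, 424, -376, 142), (202, 288, 437, -379, 141), (206, 290, 450, -383, 141), (211, 292, 466, -386, 143), (215, 295, 478, -389, 135)]
top 22 [(379, 286, 423, -366, 147), (380, 286, 421, -364, 171), (381, 286, 421, -365, 183), (379, 287, 419, -364, 158), (380, 287, 419, -365, 168), (381, 287, 418, -365, 181), (378, 288, 417, -364, 146), (379, 288, 416, -364, 162), (380, 288, 416, -364, 174), (381, 288, 403, -331, 344), (378, 289, 414, -364, 147), (379, 289, 414, -365, 158), (380, 289, 413, -364, 175), (381, 289, 412, -365, 184), (382, 289, 412, -367, 187), (378, 290, 411, -364, 149), (379, 290, 411, -363, 164), (380, 290, 411, -366, 165), (381, 290, 411, -368, 168), (378, 291, 409, -366, 140), (379, 291, 409, -366, 151), (380, 291, 409, -369, 149)]
[ 0.432 -0.374  0.277] [ 0.788 -0.218 -3.349] [0.038 0.029 0.044] 0.08745288481677747 -102.4039045996219
[[ 0.55  -0.323]
 [ 0.392 -0.285]
 [ 0.54  -0.372]
 [ 0.388 -0.337]]
0.07880632661703636 0.027557581525642076
-0.08386954227237353 0.030819968738468127
0.0798042622331242 -0.022121799210503175
-0.0764188854123382 -0.020582397916161472
-0.02582284869923193 -0.04773535381165808
scene0 425 [-0.08   0.091] [-0.079  0.073] ((0.47191640734672546, -0.3363593518733978), (0.15348400175571442, 0.17263498902320862), 77.60658264160156)
top0 342 [-0.081  0.088] [-0.073  0.077] ((0.4707512855529785, -0.33116376399993896), (0.15097908675670624, 0.17039752006530762), 77.98965454101562)
```

Request:
carry_out(steps=[0,0,0,-0.3,0,0,0,0,-0.6,0,0,0,0,-0.85,0,0,0,0,-1,0,0,0,0,-1,0,0,0,0,-1,0])

```text
clock: 16.0
position: [0.4323, -0.3748, 0.1784]
ee_rot: [-0.231, -2.107, 2.109]
force: [0.4, 0.1, -2.9]
width: 0.088
```

Request:
carry_out(steps=[0,0,0,-0.03,0,0,0,0,-0.06,0,0,0,0,-0.08,0,0,0,0,-0.1,0,0,0,0,-0.1,0], grip_force=7)

```text
clock: 16.5
position: [0.4312, -0.374, 0.1665]
ee_rot: [-0.229, -2.107, 2.106]
force: [0.6, 1.0, -3.5]
width: 0.088
```

Run:
```python
from h import *
look("g2"); brass("g2",(.33,-.47,.003),(.6,-.31,.35)); s=arm.observe(); print(s["position"],s["force"],s["ft_torque"],s["width"])
```

```text
scene 112 [(182, 265, 408, -398, 268), (179, 268, 403, -407, 265), (180, 270, 408, -412, 264), (202, 286, 441, -383, 158), (201, 288, 436, -383, 147), (200, 290, 429, -380, 129), (203, 291, 439, -381, 130), (202, 293, 432, -378, 111), (203, 295, 433, -378, 102), (203, 297, 432, -379, 91), (202, 300, 425, -377, 68), (202, 302, 425, -379, 61), (206, 305, 433, -375, 42)]
top 13 [(372, 289, 420, -365, 54), (373, 289, 406, -330, 251), (371, 290, 417, -365, 39), (372, 290, 417, -365, 54), (371, 291, 415, -365, 35), (372, 291, 414, -365, 55), (373, 291, 412, -363, 76), (371, 292, 411, -363, 48), (372, 292, 411, -365, 54), (373, 292, 411, -368, 53), (374, 292, 411, -369, 62), (371, 293, 409, -366, 33), (372, 293, 409, -370, 30)]
[ 0.43129363 -0.3741517   0.16674764] [ 0.08389247 -0.62018156 -3.37282931] [0.04533295 0.00821078 0.0014111 ] 0.08462703163514902
```

Still hanging freely at −3.4 N; lower on in small steps until the floor carries it.

Request:
carry_out(steps=[0,0,0,-0.03,0,0,0,0,-0.05,0,0,0,0,-0.07,0,0,0,0,-0.07,0], grip_force=6)

```text
clock: 17.0
position: [0.4311, -0.374, 0.1593]
ee_rot: [-0.229, -2.107, 2.106]
force: [0.2, -0.0, -3.4]
width: 0.086
```

Request:
carry_out(steps=[0,0,0,-0.02,0,0,0,0,-0.04,0,0,0,0,-0.06,0,0,0,0,-0.06,0], grip_force=4)

```text
clock: 17.4
position: [0.4313, -0.3744, 0.1541]
ee_rot: [-0.23, -2.107, 2.107]
force: [-1.5, 0.1, 3.0]
width: 0.088
```

Run:
```python
from h import *
look("g3"); brass("g3",(.33,-.47,.003),(.6,-.31,.35)); s=arm.observe(); print(s["position"],s["force"],s["ft_torque"],s["width"])
```

```text
scene 92 [(183, 268, 406, -396, 250), (183, 270, 409, -402, 250), (182, 272, 410, -410, 254), (202, 288, 439, -382, 146), (200, 290, 429, -380, 128), (202, 291, 435, -381, 128), (198, 293, 418, -377, 104), (200, 294, 424, -378, 102), (202, 295, 431, -380, 103), (199, 297, 418, -378, 84), (201, 298, 423, -376, 77), (204, 299, 436, -382, 87), (202, 302, 424, -378, 60), (205, 304, 435, -382, 59)]
top 12 [(371, 289, 421, -366, 33), (372, 289, 407, -330, 234), (371, 290, 418, -365, 34), (372, 290, 405, -330, 233), (371, 291, 414, -365, 39), (372, 291, 403, -332, 223), (371, 292, 412, -366, 35), (372, 292, 411, -366, 50), (373, 292, 411, -368, 54), (374, 292, 411, -371, 55), (371, 293, 409, -368, 24), (372, 293, 409, -369, 34)]
[ 0.43129292 -0.37430532  0.15406229] [-2.21452622  1.48687253  3.63970748] [0.26086182 0.54798498 0.02857561] 0.08529912211427938
```

Request:
carry_out(steps=[0,0,0,-0.01,0,0,0,0,-0.01,0,0.12,0,0,0,0,0.15,0,0,0,0,0.2,0,0,0,0,0.25,0,0,0,0,0.3,0,0,0,0,0.3,0,0,0,0], grip_force=3)

```text
clock: 18.3
position: [0.4313, -0.3741, 0.1537]
ee_rot: [-0.229, -2.107, 2.107]
force: [-0.4, 0.0, -0.1]
width: 0.296
```

Request:
carry_out(steps=[0.32,0,0,0,0,0.32,0,0,0.1,0,0.32,0,0,0.25,0,0.32,0,0,0.45,0,0.32,0,0,0.7,0,0.32,0,0,1,0,0.32,0,0,1,0])

```text
clock: 19.0
position: [0.433, -0.3756, 0.2586]
ee_rot: [-0.237, -2.106, 2.113]
force: [0.7, -0.3, -0.4]
width: 0.322
```

Request:
carry_out(steps=[0.32,0,0,0.5,0,0.32,-0.4,0.3,0.8,0,0.32,-0.8,0.8,0.8,0,0.32,-1,1,0.8,0,0.32,-1,1,0.8,0])

```text
clock: 19.5
position: [0.3273, -0.2703, 0.3342]
ee_rot: [-0.227, -2.109, 2.106]
force: [0.6, -0.8, 0.4]
width: 0.32
```

Run:
```python
from h import *
look("k1"); brass("k1",(.33,-.47,.003),(.6,-.2,.25)); s=arm.observe(); print(s["clock"],s["position"],s["force"],s["width"])
a=cv2.resize(np.load("scenek1.npz")["p"][230:350,150:290],(466,400),interpolation=cv2.INTER_CUBIC)
b=cv2.resize(np.load("topk1.npz")["p"][130:330,100:440],(680,400))[:,:]
b=cv2.resize(np.load("topk1.npz")["p"][220:320,310:410],(330,400),interpolation=cv2.INTER_CUBIC)
cv2.imwrite("pics/k1.png",np.hstack([a,b])[:,:,::-1])
for n in("scene","top"):
    p0=np.load(n+"0.npz")["p"].astype(int);p1=np.load(n+"k1.npz")["p"].astype(int)
    hs=[cv2.cvtColor(x.astype(np.uint8),cv2.COLOR_RGB2HSV) for x in(p0,p1)]
    bl=[(h[...,0]>105)&(h[...,0]<125)&(h[...,1]>150) for h in hs]
    sl=np.s_[130:180,255:300] if n=="scene" else np.s_[235:285,125:180]
    print(n,[np.mean(np.nonzero(m[sl]),1) for m in bl])
    sl=np.s_[180:245,235:290] if n=="scene" else np.s_[235:285,195:290]
    print("hammer diff",(abs(p0-p1)[sl].max(-1)>40).sum())
```

```text
scene 419 [(222, 244, 454, -249, 183), (226, 249, 467, -256, 172), (224, 255, 459, -258, 143), (223, 260, 455, -262, 121), (224, 265, 458, -268, 106), (226, 270, 464, -273, 88), (193, 276, 414, -372, 182), (194, 279, 418, -378, 177), (195, 282, 418, -377, 161), (234, 285, 488, -283, 31), (200, 289, 428, -377, 129), (198, 295, 416, -377, 93), (203, 301, 430, -381, 71)]
top 130 [(346, 254, 524, -286, 27), (345, 258, 511, -283, 25), (345, 261, 502, -283, 29), (342, 265, 488, -274, 32), (340, 267, 465, -249, 184), (339, 269, 460, -247, 178), (340, 270, 457, -249, 184), (342, 271, 466, -270, 70), (377, 272, 474, -382, 33), (341, 274, 456, -266, 82), (340, 276, 447, -260, 107), (340, 278, 446, -267, 53), (374, 281, 446, -374, 32)]
19.6 [ 0.33080673 -0.27367061  0.33452158] [0.5916013  0.23183524 0.32441997] 0.3189617376941215
scene [array([30.30177515, 21.34319527]), array([30.32738095, 21.28571429])]
hammer diff 0
top [array([30.86666667, 37.30666667]), array([30.86666667, 37.30666667])]
hammer diff 0
```

View pics/k1.png

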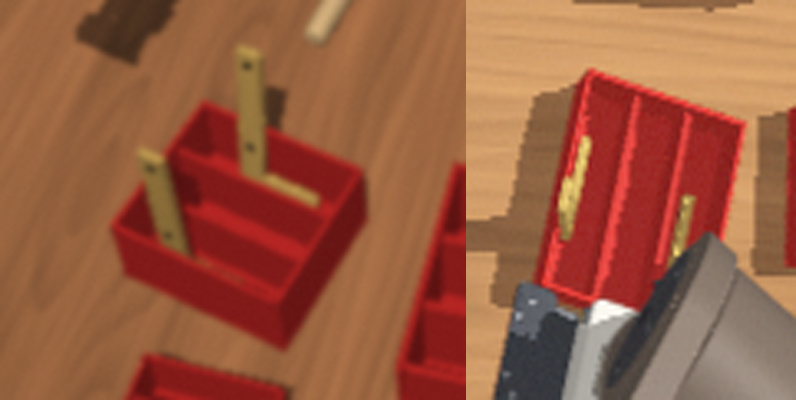

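```bash
python3 -c "
from cell import arm
print(arm.sign_off())"
```

```text
the job is handed in; nothing more can be done
None
```

The bracket is out of the guard and standing foot down in the outer empty compartment (bin y = −48 mm) of the medium red bin. I handed the job in at about 19.6 s. I picked that bin because it measured about 170 x 150 mm and held the finished bracket.

**How it went:**
- **Turning:** I gripped the shank lightly (3–8 N) and turned it 90° clockwise, so the foot lay up the slope in line with the bars.
- **Drawing out:** I closed to 40 N and drew it out along the guard's normal. The wrist readings I took before and after the pull were about the bracket's own weight, and no wrist reading while it was in the guard was above about 6 N.
- **Placing:** I loosened the grip just above the bench so the bracket swung upright, then carried it to the bin. I lowered it until the floor took its weight, then released and moved clear.

**Last checks:**
- **Bracket:** The top of its foot is about 32 mm above the bench, so the foot is on the bin floor. The shank looks nearly upright, with the robot clear of it. I judged it at rest from the final pictures only and measured no speed.
- **Other things:** The tin, hammer and finished bracket show no measurable movement from the first pictures.
- **Bin position:** My two measurements differed by about 4 mm, well inside the compartment's clearance. No check failed.

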